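Tip the fittings into the carrying case and shut it

ROBOT

A 6-joint arm with a two-finger parallel gripper is mounted at the origin on the work surface. World frame = base frame: x ahead of the robot, y to its left, z up, the work surface at z = 0. Lengths are in m, angles in rad, forces in N, time in s.
With the tool pointing down it reaches from about 0.35 to 0.85 m from the base axis. Payload 8.1 kg.
Tool frame: the origin (TCP) lies at the very end of the fingers, on their centre line; the grasp point (between the pads) lies 19 mm behind it; z points along the fingers, y is the line along which they close (so a half turn about z gives the same grasp; the last joint's range is limited). The gripper opens to 93 mm and grips with 3 to 60 N. Pads are 15 mm wide; open, the fingers measure 128 mm over their backs; the gripper's body (75 mm by 188 mm) begins 65 mm behind the grasp point.
Start: joints at [1.094, 0.13, 1.488, -0, 1.523, -0.085], TCP at [0.229, 0.555, 0.219] pointing down, gripper open.
Joint ranges: [-2.96, 2.96], [-0.89, 2.26], [0.02, 2.5], [-1.34, 4.48], [0, 2.73], [-2.66, 2.66]. Speed limits (rad/s): [2.39, 2.39, 2.79, 3.14, 3.14, 3.14].

INTERFACE

Orientations are given as [roll, pitch, yaw] about the fixed x, y, z axes, in that order (R = Rz(yaw) Ry(pitch) Rx(roll)).
In Python, from bench import arm gives the robot as it stands.
- The arm moves only by the shell command python3 -m jog 'ROWS' [FORCE]. ROWS is JSON, a list of rows, each an object with "offset": the shift along the tool's x, y, z scaled (see below), a list of three; "dr": the turn, a rotation vector about the tool's x, y, z scaled (see below), a list of three; "grip": the opening, from 0 (shut) to 1 (fully open). A call has 1 to 20 rows; each row shifts and turns the commanded pose from where the row before left it, along the tool's axes as they then stand; what a row does not reach is not made up. The controller multiplies each number of a shift by 0.5 m and each number of a turn by 1.5 rad. A row lasts 1/12 s, in which the tool goes at most 41.7 mm and 7.16 degrees, less where a joint would pass 70% of its speed; a pose out of reach is approached as far as the arm can. A call with a number of a shift or a turn outside -1 to 1 is refused whole. A call with a gripper value outside its range is refused whole. The fingers move at their own pace and stop on an object; FORCE is the grip in N (left out, the last holds). Time passes only in rows, so rows that do not move let the fingers close. It gives the time, the measured TCP pose, the force, the opening and the grip force at its end, in the units of the state.
- arm.get_state(): the state, without advancing time (a new reading comes with each control period).
- arm.capture(name): name is "scene" or "side" or "wrist"; returns a dict with "frame" (384x512x3 uint8, blue, green, red), "z_map" (384x512 float32, m along the optical axis (not along the pixel's ray), 0 where there is no reading), "mtx" (3x3 intrinsics, pixels), "R" (3x3) and "t" (3): a world point X has camera coordinates R X + t; the wrist camera has in their place "hand_eye" (4x4, takes a point from camera to tool coordinates, whose origin is the TCP and whose axes are the flange's). Camera axes: x right, y down, z forward; pixel columns grow to the right and rows downward; lengths in m; the calibration is good to about 2 mm. A picture is of the moment at which its call begins: read the wrist's pose just before it.
- arm.sign_off(): hands the job in; it is judged then, once.
Trained networks look in a picture, given as the dict that the camera call returned (one of the last four; its "shot" number tells which), for a name from the list of things; names that differ only in an ending like _2 or _b are one class to them, and where a whole thing is asked for, a point or a joint stands for the part that bears it (a point fixed in the world has none). Each returns a list of dicts, best first, with "score" (0 to 1); they miss things now and then, are a little off and sometimes report something else, mostly with a low value. They report only what shows in the picture. A call takes as long as a camera call. They do not tell look-alikes from the thing itself.
- arm.silhouettes(picture, target): "mask" (384x512 bool, what is visible of it) and "uv" ([column, row] in pixels, amid what is visible of it).
- arm.spot_point(picture, target): "uv" ([column, row] in pixels: a listed point, or the origin of a listed thing).
The state is a dict: "t": time; "q": joint angles; "dq": joint speeds; "effort": joint torques, N m; "eef_pos": TCP position; "ee_rot": TCP orientation; "wrist_force": force on the tool from outside, world axes, zero at the start; "moment": the same for the moment, N m; "opening": finger opening in m; "grip_force": force on a finger pad.
Only numpy, scipy, OpenCV 4.12 (cv2) and the standard library are available. Lean on these libraries where they do the work, as an engineer would, in place of code of your own. Each camera call takes 0.05 s, during which the arm holds its last target. There are 200 camera calls.

TASK

Move the yellow-banded sealant tin out of the gap and stand it upright elsewhere on the table, then bring the open black case squarely up against the stand's rubber bumper, under the tray's lip. Tip the tray so that all four fittings slide into the case, without touching the fittings, and let the tray go back level. Shut the case lid fully, leave the case against the stand, and leave everything else on the table where it is.

Things in the scene. Friction and masses are not known exactly. Their poses are not given: they have to be found in the camera images.
- stand: grey tipping stand bolted to the table; origin on the table under the pivot; it pours towards its own +y. Base plate 130 mm (x) by 200 mm (y). Its front is a black rubber bumper 130 mm wide, 34 mm high, whose face is at y = +12 mm: the case docks flat against it. Pivot axis along x at z = 85 mm. Rear rest under the tray at y = -135 mm
- tray (a joint): tilt of the aluminium tray on the stand: 0 = level (rest), up to 1.05 rad = tipped forward, lip down; a light spring brings it back level when let go, so hold it tipped while the pieces slide. Tray 104 mm wide, 152 mm long, 30 mm walls at sides and rear, open at the front. Level, it lies from stand y = -154 to 0 mm
- tray_lip (a point): middle of the tray's open front edge, on its floor; level: stand y = 0, 139 mm over the table; fully tipped: stand y = 47 mm, 112 mm high
- lever_knob (a point): centre of the red ball (28 mm across) atop the tray's lever, a 12 mm steel rod at stand x = -82 mm rising 135 mm from the pivot; tray level: rod leans 30 degrees back (ball at stand y = -67 mm, 202 mm high); fully tipped: 30 degrees forward (y = +67 mm, 202 mm high). Pushing the rod towards stand +y tips the tray with about 3 to 8 N
- case: loose black carrying case with aluminium trim, 150 by 150 mm, 70 mm high, walls and floor 8 mm, 0.5 to 0.8 kg, slides on the table; origin at the centre of its underside. Its lid is hinged on its +x rim and stands open. Docked flat against the bumper its origin is at stand x = 0, y = 87 mm, same yaw as the stand
- lid (a joint): opening of the case lid: 0 = fully shut, 1.6 to 1.85 at the start, stop at 1.9 rad; a stiff hinge, it stays where it is left (about 2 N at its edge moves it). Lid 150 by 150 mm, 10 mm thick, its top 81 mm over the table when shut
- lid_edge (a point): middle of the lid's free edge, on its outer face; 150 mm from the hinge. With the lid open this face looks away from the case's inside
- lid_hinge (a point): middle of the lid's hinge line, on the case's +x rim, 70 mm high; axis along case y
- coupling: brass pipe coupling on the tray, round, 32 mm across, 24 mm high, 60 g; origin at the centre of its underside
- nut: steel hexagonal nut on the tray, 37 mm over corners, 16 mm high, 60 g; origin at the centre of its underside
- foot: black rubber machine foot on the tray, round, 32 mm across, 20 mm high, 30 g; origin at the centre of its underside
- clip: orange plastic U-shaped clip on the tray, 32 by 26 mm, 20 mm high, 30 g; origin at the centre of its underside
- tin: small closed sealant tin with a yellow band, 52 mm across, 62 mm high, 0.11 to 0.22 kg, standing in the gap between the stand and the case; origin at the centre of its underside
- tape: bystander: roll of blue tape, 80 mm across, 28 mm high; origin under its centre
- jar: bystander: white jar with red cap, 48 mm across, 75 mm high; origin under its centre
- spray: bystander: spray can with blue band, 54 mm across, 130 mm high; origin under its centre
- mug: bystander: blue mug, 76 mm across, 85 mm high, handle on its +y side; origin under its centre
- meter: bystander: yellow hand meter, 75 by 55 by 41 mm high; origin under its centre
- screwdriver: bystander: screwdriver, 150 mm, lying along its x
- wrench: bystander: wrench, 160 mm, lying along its x
Not all that is in view belongs to the job. What is shaped like the coupling but blue is not meant.

How it is judged:
On the way, in this order (a step that is already met when the one before it is completed fails the run):
1. the open case stands squarely against the stand's bumper (within 18 mm along, 25 mm across, 0.15 rad), lid open (x of case in the frame of stand between -0.025 and 0.025 m and y of case in the frame of stand below 0.105 m and angle between the x axis of case and the x axis of stand, either way round below 0.15 rad and angle between case's own z axis and vertical below 0.05 rad and value of joint lid above 0.8 rad), for 0.2 s.
2. all four fittings lie in the case (x of coupling in the frame of case between -0.072 and 0.072 m and y of coupling in the frame of case between -0.072 and 0.072 m and z of coupling in the frame of case between 0 and 0.068 m and x of nut in the frame of case between -0.072 and 0.072 m and y of nut in the frame of case between -0.072 and 0.072 m and z of nut in the frame of case between 0 and 0.068 m and x of foot in the frame of case between -0.072 and 0.072 m and y of foot in the frame of case between -0.072 and 0.072 m and z of foot in the frame of case between 0 and 0.068 m and x of clip in the frame of case between -0.072 and 0.072 m and y of clip in the frame of case between -0.072 and 0.072 m and z of clip in the frame of case between 0 and 0.068 m), for 0.2 s.
3. the tray is back level and the lid is fully shut (value of joint tray below 0.08 rad and value of joint lid below 0.05 rad), for 0.2 s.
At the end, for the whole second after the job is handed in: All four fittings lie inside the case, the lid is shut (under 0.05 rad), the tray is level (under 0.08 rad), the case stands flat on the table still against the stand (within 38 mm along, 35 mm across, 0.3 rad), the tin stands upright on the table, and all is at rest (all of step 2 and all of step 3 and x of case in the frame of stand between -0.035 and 0.035 m and y of case in the frame of stand below 0.125 m and angle between the x axis of case and the x axis of stand, either way round below 0.3 rad and angle between case's own z axis and vertical below 0.05 rad and angle between tin's own z axis and vertical below 0.1 rad and height (world z) of tin between -0.01 and 0.01 m and linear speed of each of coupling, nut, foot, clip, case, tin below 0.03 m/s); the robot touches nothing.
It fails at once if the robot touches a fitting (over 1 N) (contact force between any of the fingers, the arm and coupling above 1 N or contact force between any of the fingers, the arm and nut above 1 N or contact force between any of the fingers, the arm and foot above 1 N or contact force between any of the fingers, the arm and clip above 1 N).
It fails at once if the tin is tipped over (over 0.8 rad) (angle between tin's own z axis and vertical above 0.8 rad).
It fails at once if a bystander is moved more than 30 mm (distance of any of tape, jar, spray, mug, meter, screwdriver, wrench from where it was at the start of the episode above 0.03 m).
It also fails if it takes over 72 s, if anything falls off the work surface, if the arm or the gripper's body presses on something with over 40 N, if the wrist force passes 120 N, or if a joint passes its speed limit or range.

## Working session

There is one attempt and no reset: what is moved stays moved. The work goes in short steps, Python scripts to look and compute and a shell command to move; the robot and the scene stay as the last step left them, time stands still between calls to the robot, and variables do not carry over. Pictures are saved under pics/ and viewed, at most 10 in all, crops included, and the job is handed in when it is done.

```bash
mkdir -p pics; cat > h.py <<'E'
import numpy as np, cv2
from bench import arm
from scipy.spatial.transform import Rotation as Ro
def world(p,uv,z=None,st=None):
    """pixel -> world using depth or plane z"""
    K=p["mtx"]; u,v=uv
    if "R" in p: R,t=np.array(p["R"]),np.array(p["t"]); Rc,c=R.T,-R.T@t
    else:
        H=np.array(p["hand_eye"]); Rt=Ro.from_euler('xyz',st["ee_rot"]).as_matrix()
        Rc=Rt@H[:3,:3]; c=Rt@H[:3,3]+np.array(st["eef_pos"])
    d=Rc@np.linalg.inv(K)@np.array([u,v,1.0])
    if z is None:
        a=p["z_map"][int(v)-1:int(v)+2,int(u)-1:int(u)+2]; a=a[a>0]
        if len(a)==0: return None
        return c+d*np.median(a)
    return c+d*(z-c[2])/d[2]
def cloud(p,m,st=None):
    vs,us=np.nonzero(m&(p["z_map"]>0)); K=p["mtx"]
    if "R" in p: R,t=np.array(p["R"]),np.array(p["t"]); Rc,c=R.T,-R.T@t
    else:
        H=np.array(p["hand_eye"]); Rt=Ro.from_euler('xyz',st["ee_rot"]).as_matrix()
        Rc=Rt@H[:3,:3]; c=Rt@H[:3,3]+np.array(st["eef_pos"])
    d=np.linalg.inv(K)@np.stack([us,vs,np.ones_like(us)])
    return (Rc@(d*p["z_map"][vs,us])).T+c
E
python3 - <<'E'
from h import *
np.set_printoptions(precision=3,suppress=True)
ims=[]
for n in ["scene","side"]:
    p=arm.capture(n); ims.append(p["frame"].copy())
    cv2.imwrite(f"pics/{n}0.png",cv2.resize(p["frame"],(800,600)))
    for k in ["stand","tray","case","lid","tin","coupling","nut","foot","clip","tape","jar","spray","mug","meter","screwdriver","wrench"]:
        r=arm.silhouettes(p,k)
        for x in r[:2]:
            if x["score"]<.3: continue
            c=cloud(p,x["mask"])
            print(n,k,round(x["score"],2),np.array(x["uv"]),c.min(0) if len(c) else '',c.max(0) if len(c) else '')
    for k in ["tray_lip","lever_knob","lid_edge","lid_hinge","stand","case","tin"]:
        for x in arm.spot_point(p,k)[:1]: print(n,'pt',k,round(x["score"],2),np.array(x["uv"]),world(p,x["uv"]))
print(arm.get_state())
E
```

```text
scene stand 0.97 [168.3 207.8] [ 0.23  -0.451 -0.005] [ 0.593 -0.229  0.218]
scene tray 0.6 [169.  196.7] [ 0.318 -0.406  0.001] [ 0.577 -0.239  0.218]
scene case 0.63 [261.2 194.3] [ 0.318 -0.111 -0.004] [0.555 0.065 0.225]
scene case 0.63 [164.8 192.3] [ 0.259 -0.41  -0.002] [ 0.577 -0.239  0.218]
scene lid 0.89 [262.1 195.3] [ 0.375 -0.11  -0.002] [0.555 0.072 0.225]
scene tin 0.78 [215.4 199.7] [ 0.417 -0.214 -0.003] [ 0.493 -0.161  0.068]
scene tin 0.31 [211.2 263.5] [ 0.678 -0.241  0.002] [ 0.755 -0.168  0.035]
scene coupling 0.46 [190.8 174.4] [ 0.294 -0.277 -0.005] [ 0.452 -0.248  0.165]
scene coupling 0.44 [164.  173.2] [ 0.287 -0.378 -0.003] [ 0.46  -0.321  0.166]
scene foot 0.3 [166.2 211.1] [ 0.232 -0.451 -0.004] [ 0.593 -0.23   0.218]
scene clip 0.47 [153.1 188.7] [ 0.478 -0.373  0.14 ] [ 0.512 -0.342  0.159]
scene tape 0.58 [206.4 275.3] [ 0.678 -0.248 -0.005] [ 0.755 -0.165  0.035]
scene jar 0.59 [269.4 248.7] [ 0.638 -0.038 -0.002] [0.698 0.009 0.08 ]
scene spray 0.68 [349.1 179. ] [ 0.369  0.255 -0.001] [0.482 0.311 0.138]
scene spray 0.66 [163.3 196. ] [ 0.259 -0.40
[... 2663 characters left out ...]
.91 [257.4 164.8] [ 0.63   0.272 -0.005]
side pt lid_hinge 0.69 [248.3 207.5] [ 0.53  -0.023  0.068]
side pt stand 0.59 [257.6 285.9] [ 0.472 -0.373  0.16 ]
side pt case 0.88 [222.5 230.9] [ 0.448 -0.036  0.007]
side pt tin 0.68 [268.4 285.6] [ 0.495 -0.371  0.152]
{'t': 2.4, 'q': array([ 1.094,  0.13 ,  1.488, -0.   ,  1.523, -0.085]), 'dq': array([-0.002,  0.   ,  0.   , -0.   ,  0.001, -0.001]), 'effort': array([ -0.001, -55.976, -49.204,   0.077,   0.023,   0.   ]), 'eef_pos': array([0.229, 0.555, 0.219]), 'ee_rot': array([-3.142,  0.   ,  2.75 ]), 'wrist_force': array([-0.691, -0.271, -0.229]), 'moment': array([ 0.004, -0.07 ,  0.092]), 'grip_force': 0.0, 'opening': 0.09285347979454601}
```

View pics/scene0.png

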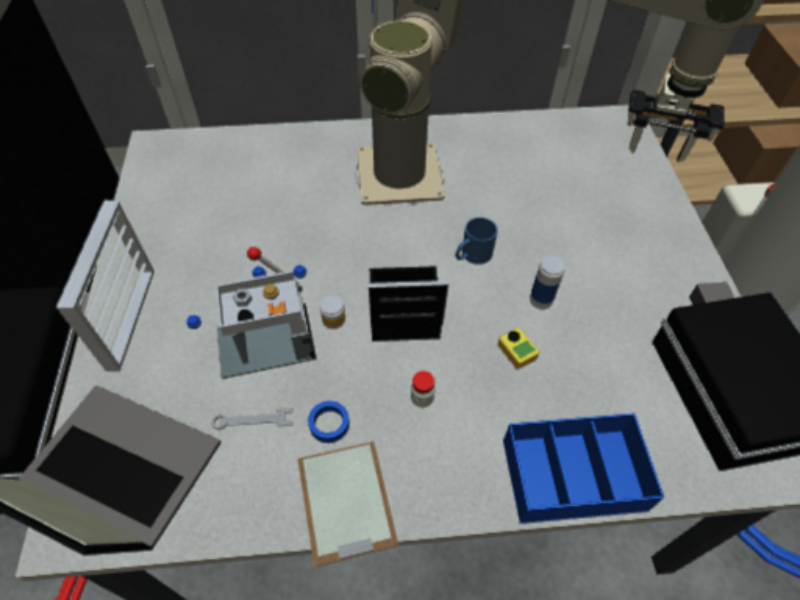

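View pics/side0.png

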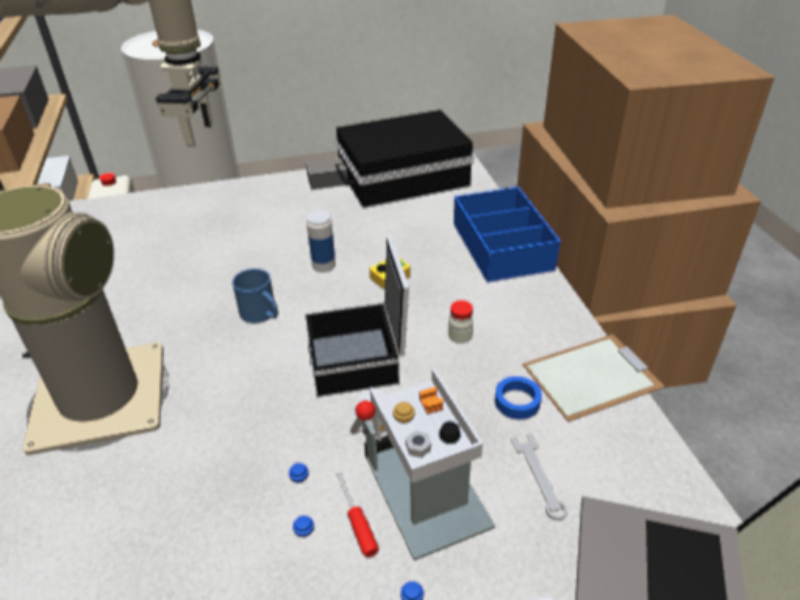

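The scene view (800x600 scale) shows the stand and tray at (265,320), tin at (333,311), open case at (405,305) with its lid on the far side, and lever ball at (254,253).

Things that could be mistaken for the tin: the jar with the red cap (423,388), the spray can (547,280) and the tape (328,420). Three blue decoy couplings sit near (193,321), (259,271) and (299,271), and a closed black case look-alike is at (740,380). I choose the tin at (333,311), with its yellow band, in the gap.

Next I'll move the wrist over the gap and measure.

```bash
python3 - <<'E'
from h import *
np.set_printoptions(precision=3,suppress=True)
ps={n:arm.capture(n) for n in ["scene","side"]}
C=np.vstack([cloud(p,np.ones((384,512),bool)) for p in ps.values()])
def rect(lo,hi,zl,zh):
    s=C[(C[:,0]>lo[0])&(C[:,0]<hi[0])&(C[:,1]>lo[1])&(C[:,1]<hi[1])&(C[:,2]>zl)&(C[:,2]<zh)]
    return len(s),cv2.minAreaRect((s[:,:2]*1000).astype(np.float32)),np.median(s,0)
print('case rim',rect((.35,-.13),(.535,.07),.058,.073))
print('lid top',rect((.5,-.13),(.6,.07),.12,.24))
print('tray top',rect((.44,-.46),(.62,-.2),.150,.172))
print('tray all',rect((.44,-.46),(.62,-.2),.130,.172))
print('knob',rect((.38,-.38),(.46,-.28),.185,.23))
print('tin top',rect((.43,-.225),(.51,-.15),.052,.068))
# triangulation of points
for k in ["lever_knob","tray_lip","tin"]:
    A=np.zeros((3,3));b=np.zeros(3)
    for p in ps.values():
        r=arm.spot_point(p,k)[:1]
        if not r: continue
        a=world(p,r[0]["uv"],0.);c=world(p,r[0]["uv"],.3);d=(c-a)/np.linalg.norm(c-a);M=np.eye(3)-np.outer(d,d);A+=M;b+=M@a
    print(k,np.linalg.solve(A,b))
cv2.imwrite('pics/crop.png',cv2.resize(ps["side"]["frame"][190:360,180:330],None,fx=3.5,fy=3.5))
E
python3 -m jog '[{"offset":[0.05,-0.06,0],"dr":[0,0,0.083],"grip":1},{"offset":[0.05,-0.06,0],"dr":[0,0,0.083],"grip":1},{"offset":[0.05,-0.06,0],"dr":[0,0,0.083],"grip":1},{"offset":[0.05,-0.06,0],"dr":[0,0,0.083],"grip":1}]' 20
```

```text
case rim (893, ((457.9310607910156, -33.80449676513672), (158.5165252685547, 158.469970703125), 87.88052368164062), array([ 0.428, -0.046,  0.067]))
lid top (1631, ((543.7420654296875, -36.56212615966797), (157.43524169921875, 21.761079788208008), 87.58248901367188), array([ 0.546, -0.044,  0.182]))
tray top (1921, ((513.1051025390625, -328.5335693359375), (108.08921813964844, 158.17596435546875), 9.13261604309082), array([ 0.509, -0.349,  0.158]))
tray all (4612, ((512.6572875976562, -327.2257385253906), (108.58497619628906, 160.5542755126953), 8.918335914611816), array([ 0.513, -0.335,  0.145]))
knob (214, ((430.4483337402344, -331.88482666015625), (30.83106803894043, 26.15126609802246), 65.50320434570312), array([ 0.431, -0.335,  0.209]))
tin top (225, ((466.81536865234375, -189.09710693359375), (45.427940368652344, 49.042633056640625), 32.80793380737305), array([ 0.466, -0.185,  0.061]))
lever_knob [ 0.434 -0.331  0.197]
tray_lip [ 0.496 -0.257  0.139]
tin [ 0.474 -0.093  0.009]
t: 3.13
eef_pos: [0.0825, 0.5083, 0.2185]
ee_rot: [-3.141, 0.0, 2.252]
wrist_force: [-0.5, 0.5, 0.4]
opening: 0.0929
grip_force: 0.0
```

View pics/crop.png

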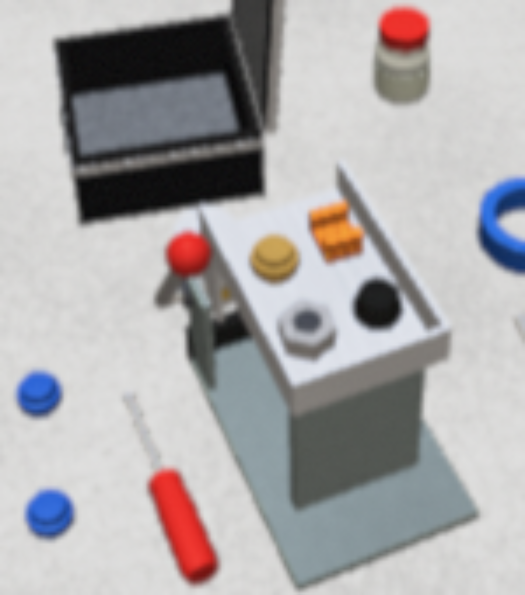

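The crop shows the tray with coupling (275,257), clip (335,230), nut (307,330) and foot (377,303). The ball is at (188,253). The blue couplings on the table are decoys.

The measured sizes agree with the text. The stand is at about (0.500,-0.253) with yaw 0.157, and the case at (0.458,-0.034) with yaw -0.037.

```bash
python3 -m jog '[{"offset":[0,0.08,0],"dr":[0,0,0.0757],"grip":1},{"offset":[0,0.08,0],"dr":[0,0,0.0757],"grip":1},{"offset":[0,0.08,0],"dr":[0,0,0.0757],"grip":1},{"offset":[0,0.08,0],"dr":[0,0,0.0757],"grip":1},{"offset":[0,0.08,0],"dr":[0,0,0.0757],"grip":1},{"offset":[0,0.08,0],"dr":[0,0,0.0757],"grip":1}]' 20
python3 -m jog '[{"offset":[-0.078,0.0167,-0.011],"dr":[0,0,0],"grip":1},{"offset":[-0.078,0.0167,-0.011],"dr":[0,0,0],"grip":1},{"offset":[-0.078,0.0167,-0.011],"dr":[0,0,0],"grip":1},{"offset":[-0.078,0.0167,-0.011],"dr":[0,0,0],"grip":1},{"offset":[-0.078,0.0167,-0.011],"dr":[0,0,0],"grip":1},{"offset":[-0.078,0.0167,-0.011],"dr":[0,0,0],"grip":1},{"offset":[-0.078,0.0167,-0.011],"dr":[0,0,0],"grip":1},{"offset":[-0.078,0.0167,-0.011],"dr":[0,0,0],"grip":1},{"offset":[-0.078,0.0167,-0.011],"dr":[0,0,0],"grip":1},{"offset":[-0.078,0.0167,-0.011],"dr":[0,0,0],"grip":1},{"offset":[-0.078,0.0167,-0.011],"dr":[0,0,0],"grip":1},{"offset":[-0.078,0.0167,-0.011],"dr":[0,0,0],"grip":1},{"offset":[-0.078,0.0167,-0.011],"dr":[0,0,0],"grip":1},{"offset":[-0.078,0.0167,-0.011],"dr":[0,0,0],"grip":1},{"offset":[-0.078,0.0167,-0.011],"dr":[0,0,0],"grip":1},{"offset":[-0.078,0.0167,-0.011],"dr":[0,0,0],"grip":1},{"offset":[-0.078,0.0167,-0.011],"dr":[0,0,0],"grip":1},{"offset":[-0.078,0.0167,-0.011],"dr":[0,0,0],"grip":1},{"offset":[0,0,0],"dr":[0,0,0],"grip":1}]'
python3 - <<'E'
from h import *
np.set_printoptions(precision=3,suppress=True)
st=arm.get_state();p=arm.capture("wrist"); cv2.imwrite('pics/w1.png',p["frame"])
C=cloud(p,np.ones((384,512),bool),st)
def rect(lo,hi,zl,zh):
    s=C[(C[:,0]>lo[0])&(C[:,0]<hi[0])&(C[:,1]>lo[1])&(C[:,1]<hi[1])&(C[:,2]>zl)&(C[:,2]<zh)]
    return (len(s),cv2.minAreaRect((s[:,:2]*1000).astype(np.float32)),np.median(s,0)) if len(s)>3 else 0
print(C.min(0),C.max(0),np.array(p["hand_eye"]))
print('case rim',rect((.35,-.13),(.535,.07),.058,.076))
print('tray top',rect((.44,-.46),(.62,-.2),.155,.175))
print('knob',rect((.38,-.38),(.46,-.28),.185,.23))
print('tin top',rect((.43,-.225),(.51,-.15),.052,.068))
for x in arm.silhouettes(p,"tin")[:2]:
    c=cloud(p,x["mask"],st);print(x["score"],x["uv"],np.median(c,0),c.min(0),c.max(0))
E
```

```text
t: 3.63
eef_pos: [0.3014, 0.6033, 0.2183]
ee_rot: [-3.141, -0.0, 1.574]
wrist_force: [0.4, 0.4, -0.3]
opening: 0.0931
grip_force: 0.0
t: 5.22
eef_pos: [0.4564, -0.1047, 0.3184]
ee_rot: [3.141, 0.003, 1.573]
wrist_force: [0.8, 0.6, -0.5]
opening: 0.093
grip_force: 0.0
[ 0.046 -0.477 -0.003] [0.877 0.112 0.442] [[-0.001 -0.97  -0.242  0.067]
 [ 1.    -0.    -0.001  0.   ]
 [ 0.001 -0.242  0.97  -0.167]
 [ 0.     0.     0.     1.   ]]
case rim (3691, ((457.9873962402344, -32.45562744140625), (150.9676513671875, 152.75662231445312), 87.48966979980469), array([ 0.46 , -0.017,  0.071]))
tray top (818, ((505.5804138183594, -281.25555419921875), (105.89936828613281, 55.05335998535156), 5.644351005554199), array([ 0.525, -0.285,  0.16 ]))
knob 0
tin top (934, ((464.9920349121094, -189.43032836914062), (47.7626838684082, 48.169551849365234), 69.90452575683594), array([ 0.465, -0.188,  0.063]))
```

View pics/w1.png

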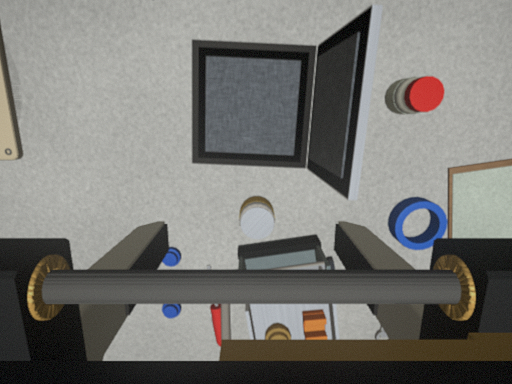

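The wrist view shows the tin at (257,217), the bumper face along (280,245) and the case at (253,103) with its lid on the right. The choice of tin is confirmed, and it stands at (0.466,-0.189) with its top at 0.063. Now I'll grasp it.

```bash
python3 -m jog '[{"offset":[-0.056,0.006,0],"dr":[0,0,0],"grip":1},{"offset":[-0.056,0.006,0.02],"dr":[0,0,0],"grip":1},{"offset":[-0.057,0.006,0.057],"dr":[0,0,0],"grip":1},{"offset":[0,0,0.07],"dr":[0,0,0],"grip":1},{"offset":[0,0,0.07],"dr":[0,0,0],"grip":1},{"offset":[0,0,0.07],"dr":[0,0,0],"grip":1},{"offset":[0,0,0.07],"dr":[0,0,0],"grip":1},{"offset":[0,0,0.07],"dr":[0,0,0],"grip":1},{"offset":[0,0,0.07],"dr":[0,0,0],"grip":1},{"offset":[0,0,0.06],"dr":[0,0,0],"grip":1},{"offset":[0,0,0.04],"dr":[0,0,0],"grip":1},{"offset":[0,0,0],"dr":[0,0,0],"grip":1}]' 20
python3 -m jog '[{"offset":[0,0,0],"dr":[0,0,0],"grip":0.3},{"offset":[0,0,0],"dr":[0,0,0],"grip":0.3},{"offset":[0,0,0],"dr":[0,0,0],"grip":0.3},{"offset":[0,0,0],"dr":[0,0,0],"grip":0.3},{"offset":[0,0,0],"dr":[0,0,0],"grip":0.3},{"offset":[0,0,0],"dr":[0,0,0],"grip":0.3}]' 20
```

```text
t: 6.32
eef_pos: [0.4617, -0.1792, 0.0141]
ee_rot: [-3.134, -0.004, 1.58]
wrist_force: [-1.1, 0.8, -1.2]
opening: 0.0931
grip_force: 0.0
t: 6.82
eef_pos: [0.4661, -0.1833, 0.0202]
ee_rot: [3.14, 0.001, 1.578]
wrist_force: [-0.5, -0.3, 0.2]
opening: 0.0573
grip_force: 0.0
```

```bash
python3 -m jog '[{"offset":[-0.011,0,0],"dr":[0,0,0],"grip":0.6},{"offset":[0,0,0],"dr":[0,0,0],"grip":0.4},{"offset":[0,0,0],"dr":[0,0,0],"grip":0.3},{"offset":[0,0,0],"dr":[0,0,0],"grip":0.3},{"offset":[0,0,0],"dr":[0,0,0],"grip":0.3},{"offset":[0,0,-0.02],"dr":[0,0,0],"grip":0.3},{"offset":[0,0,-0.04],"dr":[0,0,0],"grip":0.3},{"offset":[0,0,-0.06],"dr":[0,0,0],"grip":0.3},{"offset":[0,0,-0.06],"dr":[0,0,0],"grip":0.3},{"offset":[0,0,-0.06],"dr":[0,0,0],"grip":0.3},{"offset":[0,0,-0.06],"dr":[0,0,0],"grip":0.3}]' 20
```

```text
t: 7.73
eef_pos: [0.4649, -0.1877, 0.1707]
ee_rot: [-3.141, -0.001, 1.579]
wrist_force: [0.1, -0.5, -1.8]
opening: 0.0515
grip_force: 20.0
```

```bash
python3 -m jog '[{"offset":[0.04,-0.002,0],"dr":[0,0,0],"grip":0.3},{"offset":[0.064,-0.003,0],"dr":[0,0,0],"grip":0.3},{"offset":[0.068,-0.003,0],"dr":[0,0,0],"grip":0.3},{"offset":[0.068,-0.003,0],"dr":[0,0,0],"grip":0.3},{"offset":[0.068,-0.003,0],"dr":[0,0,0],"grip":0.3},{"offset":[0.068,-0.003,0],"dr":[0,0,0],"grip":0.3},{"offset":[0.068,-0.003,0],"dr":[0,0,0],"grip":0.3},{"offset":[0.068,-0.003,0],"dr":[0,0,0],"grip":0.3},{"offset":[0.068,-0.003,0],"dr":[0,0,0],"grip":0.3},{"offset":[0.06,-0.003,0],"dr":[0,0,0],"grip":0.3},{"offset":[0.036,-0.001,0],"dr":[0,0,0],"grip":0.3},{"offset":[0,0,0],"dr":[0,0,0],"grip":0.3},{"offset":[0,0,0.06],"dr":[0,0,0],"grip":0.3},{"offset":[0,0,0.06],"dr":[0,0,0],"grip":0.3},{"offset":[0,0,0.06],"dr":[0,0,0],"grip":0.3},{"offset":[0,0,0.06],"dr":[0,0,0],"grip":0.3},{"offset":[0,0,0.03],"dr":[0,0,0],"grip":0.3},{"offset":[0,0,0.015],"dr":[0,0,0],"grip":0.3},{"offset":[0,0,0],"dr":[0,0,0],"grip":0.3}]'
```

```text
t: 9.32
eef_pos: [0.4461, 0.1487, 0.0249]
ee_rot: [-3.138, 0.001, 1.578]
wrist_force: [0.5, -0.3, -0.9]
opening: 0.0517
grip_force: 20.0
```

```bash
python3 -m jog '[{"offset":[0,0,0.004],"dr":[0,0,0],"grip":0.3},{"offset":[0,0,0.004],"dr":[0,0,0],"grip":0.3},{"offset":[0,0,0],"dr":[0,0,0],"grip":0.3}]'
```

```text
t: 9.57
eef_pos: [0.449, 0.1496, 0.0239]
ee_rot: [3.139, -0.0, 1.578]
wrist_force: [-0.3, 0.0, -1.8]
opening: 0.0519
grip_force: 20.0
```

```bash
python3 -m jog '[{"offset":[0,0,0.004],"dr":[0,0,0],"grip":0.3},{"offset":[0,0,0],"dr":[0,0,0],"grip":0.3},{"offset":[0,0,0],"dr":[0,0,0],"grip":0.3}]'
```

```text
t: 9.82
eef_pos: [0.4481, 0.1496, 0.021]
ee_rot: [3.141, -0.0, 1.579]
wrist_force: [-0.7, 0.7, -1.6]
opening: 0.0515
grip_force: 20.0
```

```bash
python3 -m jog '[{"offset":[0,0,0],"dr":[0,0,0],"grip":1},{"offset":[0,0,0],"dr":[0,0,0],"grip":1},{"offset":[0,0,0],"dr":[0,0,0],"grip":1},{"offset":[0,0,0],"dr":[0,0,0],"grip":1},{"offset":[0,0,-0.04],"dr":[0,0,0],"grip":1},{"offset":[0,0,-0.07],"dr":[0,0,0],"grip":1},{"offset":[0,0,-0.07],"dr":[0,0,0],"grip":1},{"offset":[0,0,-0.07],"dr":[0,0,0],"grip":1},{"offset":[0,0,-0.07],"dr":[0,0,0],"grip":1},{"offset":[0,0,-0.07],"dr":[0,0,0],"grip":1}]'
python3 -m jog '[{"offset":[0,0,0],"dr":[0,0,-0.078],"grip":1},{"offset":[0,0,0],"dr":[0,0,-0.078],"grip":1},{"offset":[0,0,0],"dr":[0,0,-0.078],"grip":1},{"offset":[0,0,0],"dr":[0,0,-0.078],"grip":1},{"offset":[0,0,0],"dr":[0,0,-0.078],"grip":1},{"offset":[0,0,0],"dr":[0,0,-0.078],"grip":1},{"offset":[0,0,0],"dr":[0,0,-0.078],"grip":1},{"offset":[0,0,0],"dr":[0,0,-0.078],"grip":1},{"offset":[0,0,0],"dr":[0,0,-0.078],"grip":1},{"offset":[0,0,0],"dr":[0,0,-0.078],"grip":1},{"offset":[0,0,0],"dr":[0,0,-0.078],"grip":0.6},{"offset":[0,0,0],"dr":[0,0,-0.078],"grip":0.6},{"offset":[0,0,0],"dr":[0,0,-0.078],"grip":0.6},{"offset":[0,0,0],"dr":[0,0,0],"grip":0.6}]'
python3 - <<'E'
from h import *
np.set_printoptions(precision=3,suppress=True)
st=arm.get_state();p=arm.capture("scene");C=cloud(p,np.ones((384,512),bool))
s=C[(abs(C[:,0]-.45)<.04)&(abs(C[:,1]-.15)<.045)&(C[:,2]>.015)&(C[:,2]<.1)];print('tin',np.median(s,0),s.min(0),s.max(0))
print(st["eef_pos"],st["ee_rot"],st["q"])
E
```

```text
t: 10.65
eef_pos: [0.4476, 0.1494, 0.2175]
ee_rot: [3.141, -0.0, 1.578]
wrist_force: [-0.1, -0.4, 0.8]
opening: 0.0927
grip_force: 0.0
t: 11.82
eef_pos: [0.4478, 0.1495, 0.2157]
ee_rot: [-3.142, -0.0, 3.105]
wrist_force: [0.6, 0.4, 0.0]
opening: 0.0709
grip_force: 0.0
tin [0.46  0.146 0.058] [0.425 0.124 0.015] [0.476 0.174 0.069]
[0.448 0.149 0.216] [-3.142 -0.     3.105] [ 0.214 -0.221  1.834  0.     1.528 -1.321]
```

```bash
python3 -m jog '[{"offset":[-0.008,-0.05,0],"dr":[0,0,0],"grip":0.6},{"offset":[-0.01,-0.06,0],"dr":[0,0,0],"grip":0.6},{"offset":[-0.01,-0.06,0],"dr":[0,0,0],"grip":0.6},{"offset":[-0.006,-0.051,0],"dr":[0,0,0],"grip":0.6},{"offset":[0,0,0.06],"dr":[0,0,0],"grip":0.6},{"offset":[0,0,0.07],"dr":[0,0,0],"grip":0.6},{"offset":[0,0,0.07],"dr":[0,0,0],"grip":0.6},{"offset":[0,0,0.06],"dr":[0,0,0],"grip":0.6},{"offset":[0,0,0.05],"dr":[0,0,0],"grip":0.6},{"offset":[0,0,0.03],"dr":[0,0,0],"grip":0.6},{"offset":[0,0,0.02],"dr":[0,0,0],"grip":0.6},{"offset":[0,0,0],"dr":[0,0,0],"grip":0.6},{"offset":[0,0,0],"dr":[0,0,0],"grip":0.6}]' 40
```

```text
t: 12.95
eef_pos: [0.4602, 0.0384, 0.0359]
ee_rot: [-3.142, -0.0, 3.098]
wrist_force: [0.1, 0.4, -0.0]
opening: 0.0558
grip_force: 0.0
```

```bash
python3 -m jog '[{"offset":[0,0,0],"dr":[0,0,0],"grip":0.3},{"offset":[0,0,0],"dr":[0,0,0],"grip":0},{"offset":[0,0,0],"dr":[0,0,0],"grip":0},{"offset":[0,0,0],"dr":[0,0,0],"grip":0},{"offset":[0,0,0],"dr":[0,0,0],"grip":0},{"offset":[0,0,0],"dr":[0,0,0],"grip":0}]' 40
python3 - <<'E'
from h import *
p=arm.capture("scene"); cv2.imwrite('pics/s2.png',cv2.resize(p["frame"][100:290,130:400],None,fx=2.9,fy=2.9))
E
```

```text
t: 13.45
eef_pos: [0.4604, 0.0384, 0.036]
ee_rot: [-3.142, 0.001, 3.099]
wrist_force: [0.0, -0.5, -0.5]
opening: 0.0204
grip_force: 0.0
```

View pics/s2.png

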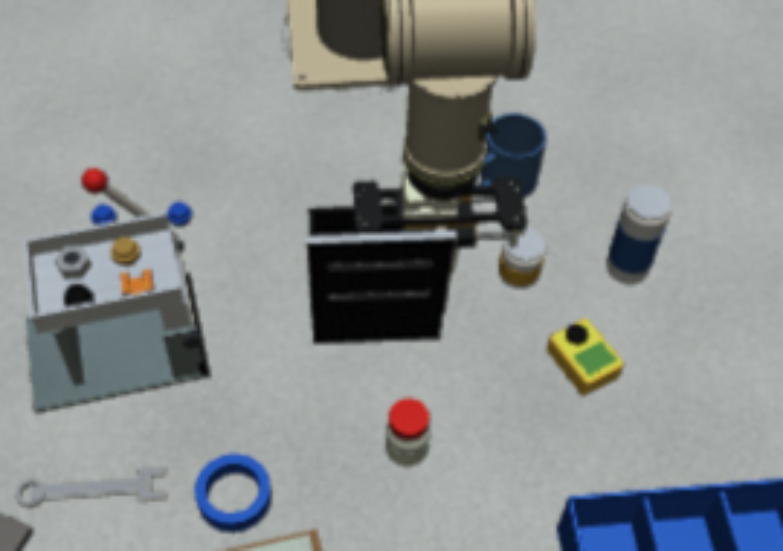

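The crop shows the fingers straddling the case's +y wall at (455,235), with the tin upright at (522,258). Now I'll close the grip and turn the case to the stand's yaw while dragging it towards the bumper.

```bash
python3 -m jog '[{"offset":[0,0,0],"dr":[0,0,0],"grip":0},{"offset":[0,0,0],"dr":[0,0,0],"grip":0},{"offset":[0,0,0],"dr":[0,0,0],"grip":0},{"offset":[0,0,0],"dr":[0,0,-0.022],"grip":0},{"offset":[0,0,0],"dr":[0,0,-0.022],"grip":0},{"offset":[0,0,0],"dr":[0,0,-0.022],"grip":0},{"offset":[0,0,0],"dr":[0,0,-0.022],"grip":0},{"offset":[0,0,0],"dr":[0,0,-0.022],"grip":0},{"offset":[0,0,0],"dr":[0,0,-0.022],"grip":0},{"offset":[0.002,-0.028,0],"dr":[0,0,0],"grip":0},{"offset":[0.002,-0.028,0],"dr":[0,0,0],"grip":0},{"offset":[0.002,-0.028,0],"dr":[0,0,0],"grip":0},{"offset":[0.002,-0.028,0],"dr":[0,0,0],"grip":0},{"offset":[0.001,-0.028,0],"dr":[0,0,0],"grip":0},{"offset":[0.001,-0.028,0],"dr":[0,0,0],"grip":0},{"offset":[0.001,-0.028,0],"dr":[0,0,0],"grip":0},{"offset":[0.001,-0.028,0],"dr":[0,0,0],"grip":0},{"offset":[0.001,-0.024,0],"dr":[0,0,0],"grip":0},{"offset":[0,0,0],"dr":[0,0,0],"grip":0}]'
python3 - <<'E'
from h import *
st=arm.get_state();print(st["eef_pos"],st["ee_rot"],st["wrist_force"],st["opening"],st["grip_force"])
def fit(C,lo,hi,zl,zh):
    s=C[(C[:,0]>lo[0])&(C[:,0]<hi[0])&(C[:,1]>lo[1])&(C[:,1]<hi[1])&(C[:,2]>zl)&(C[:,2]<zh)]
    return len(s),cv2.minAreaRect((s[:,:2]*1000).astype(np.float32))
C=np.vstack([cloud(arm.capture(n),np.ones((384,512),bool)) for n in["side"]])
print('case',fit(C,(.36,-.26),(.555,-.05),.06,.073))
print('tray',fit(C,(.44,-.46),(.62,-.2),.150,.172))
E
```

```text
t: 15.08
eef_pos: [0.4732, -0.0871, 0.0357]
ee_rot: [-3.14, 0.0, -2.987]
wrist_force: [0.3, -5.3, 0.8]
opening: 0.0079
grip_force: 40.0
[ 0.47323243 -0.08708165  0.03566482] [-3.14028738e+00  3.67226972e-05 -2.98686908e+00] [ 0.29717683 -5.27400957  0.7718648 ] 0.007902326954773865 40.004358887672424
case (360, ((484.58331298828125, -166.3560028076172), (153.41278076171875, 172.0806884765625), 8.127631187438965))
tray (1240, ((527.6597900390625, -306.5627746582031), (142.3063507080078, 196.4696044921875), 8.724002838134766))
```

```bash
python3 -m jog '[{"offset":[0,-0.008,0],"dr":[0,0,0],"grip":0},{"offset":[0,-0.008,0],"dr":[0,0,0],"grip":0},{"offset":[0,-0.004,0],"dr":[0,0,0],"grip":0},{"offset":[0,0,0],"dr":[0,0,0],"grip":0}]'
```

```text
t: 15.47
eef_pos: [0.4746, -0.0944, 0.0357]
ee_rot: [3.141, -0.0, -2.985]
wrist_force: [-0.7, 3.1, 3.1]
opening: 0.0076
grip_force: 40.0
```

```bash
python3 -m jog '[{"offset":[0,-0.006,0],"dr":[0,0,0],"grip":0},{"offset":[0,-0.004,0],"dr":[0,0,0],"grip":0},{"offset":[0,0,0],"dr":[0,0,0],"grip":0}]'
```

```text
t: 15.72
eef_pos: [0.4749, -0.0955, 0.0357]
ee_rot: [3.134, -0.0, -2.985]
wrist_force: [-3.2, 24.3, 11.7]
opening: 0.0075
grip_force: 40.0
```

```bash
python3 -m jog '[{"offset":[0,0.005,0],"dr":[0,0,0],"grip":0},{"offset":[0,0,0],"dr":[0,0,0],"grip":0.5},{"offset":[0,0,0],"dr":[0,0,0],"grip":0.5},{"offset":[0,0,0],"dr":[0,0,0],"grip":0.5},{"offset":[0,0,-0.03],"dr":[0,0,0],"grip":0.5},{"offset":[0,0,-0.06],"dr":[0,0,0],"grip":0.5},{"offset":[0,0,-0.07],"dr":[0,0,0],"grip":0.5},{"offset":[0,0,-0.07],"dr":[0,0,0],"grip":0.5},{"offset":[0,0,-0.07],"dr":[0,0,0],"grip":0.5},{"offset":[0,0,-0.07],"dr":[0,0,0],"grip":0.5},{"offset":[0,0,-0.07],"dr":[0,0,0],"grip":0.5},{"offset":[0,0,-0.07],"dr":[0,0,0],"grip":0.5},{"offset":[0,0,-0.03],"dr":[0,0,0],"grip":0.5},{"offset":[0,0,0],"dr":[0,0,0],"grip":0.5}]'
python3 - <<'E'
from h import *
np.set_printoptions(precision=3,suppress=True)
def fit(C,lo,hi,zl,zh):
    s=C[(C[:,0]>lo[0])&(C[:,0]<hi[0])&(C[:,1]>lo[1])&(C[:,1]<hi[1])&(C[:,2]>zl)&(C[:,2]<zh)]
    return len(s),cv2.minAreaRect((s[:,:2]*1000).astype(np.float32))
st=arm.get_state();pw=arm.capture("wrist")
Cw=cloud(pw,np.ones((384,512),bool),st)
Cs=cloud(arm.capture("side"),np.ones((384,512),bool))
for C in(Cw,Cs):
  print('case',fit(C,(.36,-.26),(.555,-.05),.062,.074))
  print('tray',fit(C,(.44,-.46),(.62,-.2),.157,.174))
  s=C[(C[:,0]>.5)&(C[:,0]<.65)&(C[:,1]>-.26)&(C[:,1]<-.05)&(C[:,2]>.2)&(C[:,2]<.25)];print('lidtop',len(s),s.mean(0),s.min(0),s.max(0))
print(st["eef_pos"],st["ee_rot"])
cv2.imwrite('pics/w2.png',pw["frame"])
E
```

```text
t: 16.88
eef_pos: [0.4768, -0.0985, 0.3109]
ee_rot: [-3.138, 0.007, -2.986]
wrist_force: [0.8, 0.4, 0.3]
opening: 0.0467
grip_force: 0.0
case (2864, ((486.8028259277344, -167.78115844726562), (152.7852020263672, 157.23764038085938), 8.850095748901367))
tray (2406, ((509.66748046875, -306.43194580078125), (104.54808044433594, 113.41409301757812), 8.90292739868164))
lidtop 1 [ 0.562 -0.127  0.2  ] [ 0.562 -0.127  0.2  ] [ 0.562 -0.127  0.2  ]
case (415, ((483.9953918457031, -158.14865112304688), (154.27589416503906, 137.3778076171875), 9.562968254089355))
tray (666, ((527.6795654296875, -306.259765625), (142.0101776123047, 195.66232299804688), 8.788813591003418))
lidtop 365 [ 0.573 -0.161  0.212] [ 0.558 -0.229  0.2  ] [ 0.59  -0.076  0.222]
[ 0.477 -0.099  0.311] [-3.138  0.007 -2.986]
```

View pics/w2.png

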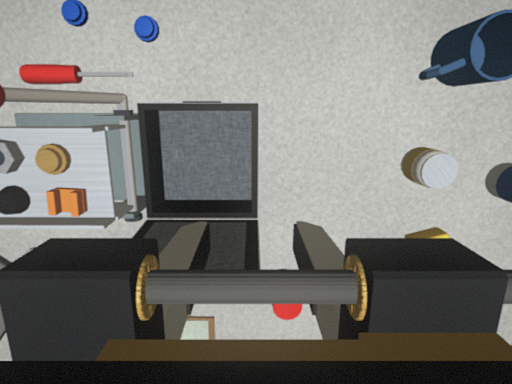

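The wrist view shows the case at (200,160), flush with the bumper bar at (130,160), its lid still open, and the tin upright at (433,168). The case fits at (0.487,-0.168) with yaw 8.85°, against 8.9° for the tray, so it is docked squarely. Next I'll go behind the lever ball.

```bash
python3 -m jog '[{"offset":[0,0,0],"dr":[0,0,0.0805],"grip":0},{"offset":[0,0,0],"dr":[0,0,0.0805],"grip":0},{"offset":[0,0,0],"dr":[0,0,0.0805],"grip":0},{"offset":[0,0,0],"dr":[0,0,0.0805],"grip":0},{"offset":[0,0,0],"dr":[0,0,0.0805],"grip":0},{"offset":[0,0,0],"dr":[0,0,0.0805],"grip":0},{"offset":[0,0,0],"dr":[0,0,0.0805],"grip":0},{"offset":[0,0,0],"dr":[0,0,0.0805],"grip":0},{"offset":[0,0,0],"dr":[0,0,0.0805],"grip":0},{"offset":[0,0,0],"dr":[0,0,0.0805],"grip":0},{"offset":[0,0,0],"dr":[0,0,0.0805],"grip":0},{"offset":[0,0,0],"dr":[0,0,0.0805],"grip":0},{"offset":[0,0,0],"dr":[0,0,0.0805],"grip":0},{"offset":[0,0,0],"dr":[0,0,0],"grip":0}]'
python3 -m jog '[{"offset":[-0.069,-0.022,0],"dr":[0,0,0],"grip":0},{"offset":[-0.069,-0.022,0],"dr":[0,0,0],"grip":0},{"offset":[-0.069,-0.022,0],"dr":[0,0,0],"grip":0},{"offset":[-0.069,-0.022,0],"dr":[0,0,0],"grip":0},{"offset":[-0.069,-0.022,0],"dr":[0,0,0],"grip":0},{"offset":[-0.069,-0.022,0],"dr":[0,0,0],"grip":0},{"offset":[-0.069,-0.022,0],"dr":[0,0,0],"grip":0},{"offset":[-0.069,-0.022,0],"dr":[0,0,0],"grip":0},{"offset":[0,0,0],"dr":[0,0,0],"grip":0},{"offset":[0,0,0],"dr":[0,0,0],"grip":0}]'
python3 - <<'E'
from h import *
np.set_printoptions(precision=3,suppress=True)
st=arm.get_state();d=np.array(st["eef_pos"][:2])-[.5,-.253];print('stand xy',d@[.988,.157],d@[-.157,.988])
C=np.vstack([cloud(arm.capture(n),np.ones((384,512),bool)) for n in("scene","side")])
s=C[(abs(C[:,0]-.43)<.022)&(abs(C[:,1]+.331)<.025)&(C[:,2]>.185)&(C[:,2]<.222)];print('knob',len(s),(s.min(0)+s.max(0))/2)
E
```

```text
t: 18.15
eef_pos: [0.474, -0.0974, 0.3031]
ee_rot: [-3.138, -0.002, 1.722]
wrist_force: [0.3, -1.1, -0.2]
opening: 0.0005
grip_force: 0.0
t: 18.98
eef_pos: [0.4297, -0.3851, 0.303]
ee_rot: [-3.139, -0.003, 1.728]
wrist_force: [0.1, 0.1, -0.8]
opening: 0.0005
grip_force: 0.0
stand xy -0.09014502350841747 -0.11944557391314713
knob 210 [ 0.43  -0.331  0.202]
```

```bash
python3 -m jog '[{"offset":[0,0,0.056],"dr":[0,0,0],"grip":0},{"offset":[0,0,0.056],"dr":[0,0,0],"grip":0},{"offset":[0,0,0.056],"dr":[0,0,0],"grip":0},{"offset":[0,0,0.056],"dr":[0,0,0],"grip":0},{"offset":[0,0,0],"dr":[0,0,0],"grip":0},{"offset":[0.02,0,0],"dr":[0,0,0],"grip":0},{"offset":[0.02,0,0],"dr":[0,0,0],"grip":0},{"offset":[0.02,0,0],"dr":[0,0,0],"grip":0},{"offset":[0.02,0,0],"dr":[0,0,0],"grip":0},{"offset":[0.02,0,0],"dr":[0,0,0],"grip":0},{"offset":[0.02,0,0],"dr":[0,0,0],"grip":0},{"offset":[0.02,0,0],"dr":[0,0,0],"grip":0}]'
python3 -m jog '[{"offset":[0.02,0,0],"dr":[0,0,0],"grip":0},{"offset":[0.02,0,0],"dr":[0,0,0],"grip":0},{"offset":[0.02,0,0],"dr":[0,0,0],"grip":0},{"offset":[0.02,0,0],"dr":[0,0,0],"grip":0},{"offset":[0.02,0,0],"dr":[0,0,0],"grip":0},{"offset":[0.02,0,0],"dr":[0,0,0],"grip":0},{"offset":[0.02,0,0],"dr":[0,0,0],"grip":0},{"offset":[0.02,0,0],"dr":[0,0,0],"grip":0},{"offset":[0,0,0],"dr":[0,0,0],"grip":0}]'
python3 - <<'E'
from h import *
st=arm.get_state();d=np.array(st["eef_pos"][:2])-[.5,-.253];print('stand xy',d@[.988,.157],d@[-.157,.988])
cv2.imwrite('pics/s3.png',cv2.resize(arm.capture("side")["frame"][130:380,150:400],(600,600)))
E
```

```text
t: 20.08
eef_pos: [0.4219, -0.316, 0.1981]
ee_rot: [3.137, 0.008, 1.728]
wrist_force: [0.6, -4.8, 4.6]
opening: 0.0006
grip_force: 2.7
t: 20.83
eef_pos: [0.407, -0.2336, 0.1929]
ee_rot: [-3.14, -0.002, 1.729]
wrist_force: [-0.8, -3.0, 0.8]
opening: 0.0005
grip_force: 1.5
stand xy -0.08883676393271032 0.03378184227689693
```

View pics/s3.png

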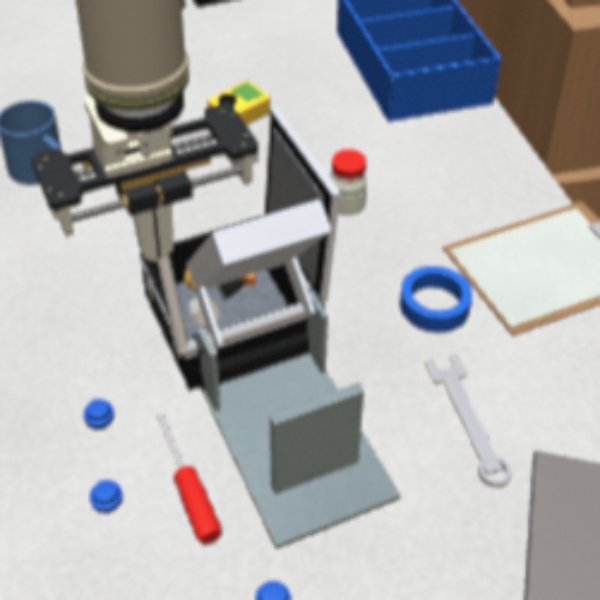

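The side crop shows the tray tipped at (265,240), with pieces already in the case near (245,280). I'll push to the stop and hold.

```bash
python3 -m jog '[{"offset":[0.014,0,0],"dr":[0,0,0],"grip":0},{"offset":[0.014,0,0],"dr":[0,0,0],"grip":0},{"offset":[0,0,0],"dr":[0,0,0],"grip":0},{"offset":[0,0,0],"dr":[0,0,0],"grip":0},{"offset":[0,0,0],"dr":[0,0,0],"grip":0},{"offset":[0,0,0],"dr":[0,0,0],"grip":0},{"offset":[0,0,0],"dr":[0,0,0],"grip":0},{"offset":[0,0,0],"dr":[0,0,0],"grip":0},{"offset":[0,0,0],"dr":[0,0,0],"grip":0}]'
```

```text
t: 21.63
eef_pos: [0.4054, -0.222, 0.1937]
ee_rot: [-3.141, 0.0, 1.727]
wrist_force: [-1.1, -4.2, 0.9]
opening: 0.0007
grip_force: 1.6
```

```bash
python3 -m jog '[{"offset":[-0.02,0,0],"dr":[0,0,0],"grip":0},{"offset":[-0.02,0,0],"dr":[0,0,0],"grip":0},{"offset":[-0.02,0,0],"dr":[0,0,0],"grip":0},{"offset":[-0.02,0,0],"dr":[0,0,0],"grip":0},{"offset":[-0.02,0,0],"dr":[0,0,0],"grip":0},{"offset":[-0.02,0,0],"dr":[0,0,0],"grip":0},{"offset":[-0.02,0,0],"dr":[0,0,0],"grip":0},{"offset":[-0.02,0,0],"dr":[0,0,0],"grip":0},{"offset":[-0.02,0,0],"dr":[0,0,0],"grip":0},{"offset":[-0.02,0,0],"dr":[0,0,0],"grip":0},{"offset":[-0.02,0,0],"dr":[0,0,0],"grip":0},{"offset":[-0.02,0,0],"dr":[0,0,0],"grip":0},{"offset":[-0.02,0,0],"dr":[0,0,0],"grip":0},{"offset":[-0.02,0,0],"dr":[0,0,0],"grip":0},{"offset":[-0.02,0,0],"dr":[0,0,0],"grip":0},{"offset":[-0.02,0,0],"dr":[0,0,0],"grip":0},{"offset":[-0.02,0,0],"dr":[0,0,0],"grip":0},{"offset":[-0.02,0,0],"dr":[0,0,0],"grip":0}]'
python3 -m jog '[{"offset":[0,0,-0.06],"dr":[0,0,0],"grip":0},{"offset":[0,0,-0.06],"dr":[0,0,0],"grip":0},{"offset":[0,0,-0.06],"dr":[0,0,0],"grip":0},{"offset":[0,0,-0.06],"dr":[0,0,0],"grip":0},{"offset":[0.04,0.02,-0.02],"dr":[0,0,0],"grip":0},{"offset":[0.075,0.02,0],"dr":[0,0,0],"grip":0},{"offset":[0.075,0.02,0],"dr":[0,0,0],"grip":0},{"offset":[0.075,0.02,0],"dr":[0,0,0],"grip":0},{"offset":[0.04,0.02,0],"dr":[0,0,0],"grip":0},{"offset":[0,0,0],"dr":[0,0,0],"grip":0}]'
python3 - <<'E'
from h import *
st=arm.get_state();p=arm.capture("wrist");cv2.imwrite('pics/w3.png',p["frame"])
for k in ["coupling","nut","foot","clip"]:
    for x in arm.silhouettes(p,k)[:3]:
        c=cloud(p,x["mask"],st)
        if not len(c): continue
        m=np.median(c,0);d=m[:2]-[.4868,-.168];print(k,round(x["score"],2),np.round(m,3),'case xy',np.round([d@[.988,.154],d@[-.154,.988]],3),np.round(c[:,2].max(),3))
C=cloud(p,np.ones((384,512),bool),st)
s=C[(C[:,0]>.36)&(C[:,0]<.55)&(C[:,1]>-.26)&(C[:,1]<-.05)&(C[:,2]>.062)&(C[:,2]<.074)];print(cv2.minAreaRect((s[:,:2]*1000).astype(np.float32)))
E
```

```text
t: 23.13
eef_pos: [0.4339, -0.4006, 0.1937]
ee_rot: [3.142, -0.0, 1.728]
wrist_force: [0.3, -0.4, -0.1]
opening: 0.0005
grip_force: 0.0
t: 23.97
eef_pos: [0.4605, -0.2377, 0.3245]
ee_rot: [3.14, -0.0, 1.732]
wrist_force: [-1.3, -1.0, 0.5]
opening: 0.0006
grip_force: 0.0
coupling 0.85 [ 0.33  -0.263  0.023] case xy [-0.17 -0.07] 0.027
coupling 0.68 [ 0.463 -0.116  0.036] case xy [-0.015  0.055] 0.043
coupling 0.65 [ 0.325 -0.356  0.022] case xy [-0.189 -0.161] 0.027
foot 0.78 [ 0.488 -0.136  0.034] case xy [0.006 0.031] 0.042
clip 0.84 [ 0.517 -0.113  0.029] case xy [0.038 0.049] 0.032
((485.77587890625, -170.16920471191406), (150.7563934326172, 159.26318359375), 8.841215133666992)
```

View pics/w3.png

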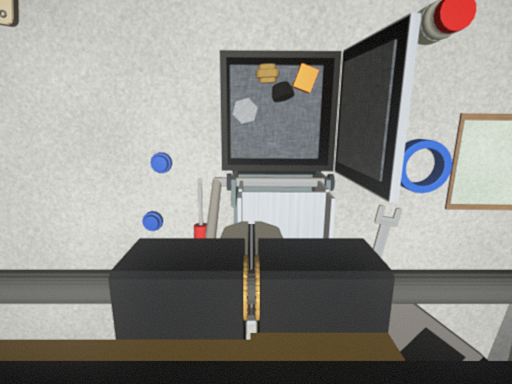

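The wrist view shows all four fittings in the case (coupling (267,73), clip (306,77), foot (283,92), nut (244,110)). The tray is empty and level, and the case is still docked. Next I'll go behind the lid.

```bash
python3 -m jog '[{"offset":[0.0216,0.064,0],"dr":[0,0,0],"grip":0},{"offset":[0.0216,0.064,0],"dr":[0,0,0],"grip":0},{"offset":[0.0216,0.064,0],"dr":[0,0,0],"grip":0},{"offset":[0.0216,0.064,0],"dr":[0,0,0],"grip":0},{"offset":[0.0216,0.064,0],"dr":[0,0,0],"grip":0},{"offset":[0.0216,0.064,0],"dr":[0,0,0],"grip":0},{"offset":[0,0,0],"dr":[0,0,0],"grip":0},{"offset":[0,0,0.06],"dr":[0,0,0],"grip":0},{"offset":[0,0,0.06],"dr":[0,0,0],"grip":0},{"offset":[0,0,0.06],"dr":[0,0,0],"grip":0},{"offset":[0,0,0.06],"dr":[0,0,0],"grip":0},{"offset":[0,0,0],"dr":[0,0,0],"grip":0},{"offset":[0,0,0],"dr":[0,0,0],"grip":0}]'
python3 - <<'E'
from h import *
np.set_printoptions(precision=3,suppress=True)
st=arm.get_state();d=np.array(st["eef_pos"][:2])-[.4868,-.168];print('tcp case xy',d@[.988,.154],d@[-.154,.988],st["eef_pos"][2])
C=cloud(arm.capture("side"),np.ones((384,512),bool))
s=C[(C[:,0]>.53)&(C[:,0]<.60)&(C[:,1]>-.25)&(C[:,1]<-.05)&(C[:,2]>.1)&(C[:,2]<.23)]
X=(s[:,:2]-[.4868,-.168])@[.988,.154]-.075
for z in(.12,.15,.18,.21):
    m=abs(s[:,2]-z)<.01;print(z,m.sum(),np.percentile(X[m],[5,50,95]) if m.any() else '')
E
```

```text
t: 25.3
eef_pos: [0.637, -0.1481, 0.2015]
ee_rot: [-3.137, -0.002, 1.726]
wrist_force: [-0.3, -0.8, 0.2]
opening: 0.0006
grip_force: 0.0
tcp case xy 0.15143470269529102 -0.003479509701702528 0.20148128021913977
0.12 170 [-0.     0.001  0.007]
0.15 190 [0.001 0.003 0.009]
0.18 197 [0.004 0.005 0.011]
0.21 339 [0.006 0.009 0.017]
```

```bash
python3 -m jog '[{"offset":[0,-0.024,0],"dr":[0,0,0],"grip":0},{"offset":[0,-0.024,0],"dr":[0,0,0],"grip":0},{"offset":[0,-0.024,0],"dr":[0,0,0],"grip":0},{"offset":[0,-0.024,0],"dr":[0,0,0],"grip":0},{"offset":[0,-0.023,0],"dr":[0,0,0],"grip":0},{"offset":[0,-0.023,0],"dr":[0,0,0],"grip":0},{"offset":[0,-0.023,0],"dr":[0,0,0],"grip":0},{"offset":[0,-0.023,0],"dr":[0,0,0],"grip":0},{"offset":[0,0,0],"dr":[0,0,0],"grip":0}]'
python3 - <<'E'
from h import *
np.set_printoptions(precision=3,suppress=True)
st=arm.get_state();d=np.array(st["eef_pos"][:2])-[.4868,-.168];print('tcp hinge X',d@[.988,.154]-.075,st["eef_pos"][2])
p=arm.capture("side");cv2.imwrite('pics/s4.png',cv2.resize(p["frame"][130:330,150:350],(600,600)))
C=cloud(p,np.ones((384,512),bool))
s=C[(C[:,0]>.38)&(C[:,0]<.60)&(C[:,1]>-.26)&(C[:,1]<-.05)&(C[:,2]>.06)&(C[:,2]<.072)]
print(cv2.minAreaRect((s[:,:2]*1000).astype(np.float32)))
E
```

```text
t: 26.1
eef_pos: [0.5464, -0.1633, 0.2077]
ee_rot: [3.137, 0.003, 1.727]
wrist_force: [-0.7, -0.1, 0.3]
opening: 0.0006
grip_force: 0.0
tcp hinge X -0.015374877089276005 0.2076851556695646
((485.22003173828125, -164.8736114501953), (154.8996124267578, 153.4824981689453), 10.513453483581543)
```

View pics/s4.png

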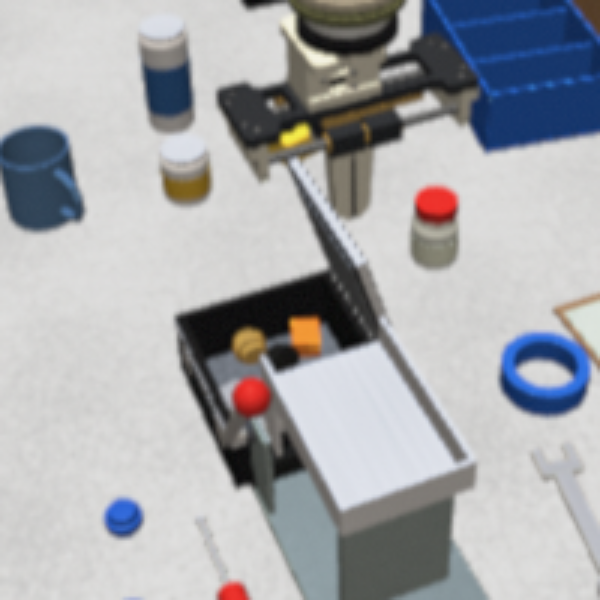

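The side crop shows the lid following the finger at about 70°, at (335,240), with the fittings in the case and the case in place. I'll continue the arc.

```bash
python3 -m jog '[{"offset":[0,-0.0225,0.0135],"dr":[0,0,0],"grip":0},{"offset":[0,-0.0225,0.0135],"dr":[0,0,0],"grip":0},{"offset":[0,-0.0225,0.0135],"dr":[0,0,0],"grip":0},{"offset":[0,-0.0225,0.0135],"dr":[0,0,0],"grip":0},{"offset":[0,-0.0166,0.0168],"dr":[0,0,0],"grip":0},{"offset":[0,-0.0166,0.0168],"dr":[0,0,0],"grip":0},{"offset":[0,-0.0166,0.0168],"dr":[0,0,0],"grip":0},{"offset":[0,-0.0166,0.0168],"dr":[0,0,0],"grip":0},{"offset":[0,-0.01,0.0215],"dr":[0,0,0],"grip":0},{"offset":[0,-0.01,0.0215],"dr":[0,0,0],"grip":0},{"offset":[0,-0.01,0.0215],"dr":[0,0,0],"grip":0},{"offset":[0,-0.01,0.0215],"dr":[0,0,0],"grip":0},{"offset":[0,-0.003,0.013],"dr":[0,0,0],"grip":0},{"offset":[0,-0.003,0.013],"dr":[0,0,0],"grip":0},{"offset":[0,-0.003,0.012],"dr":[0,0,0],"grip":0},{"offset":[0,0,0],"dr":[0,0,0],"grip":0}]'
```

```text
t: 27.48
eef_pos: [0.4446, -0.1779, 0.0813]
ee_rot: [3.141, -0.0, 1.728]
wrist_force: [0.2, -0.5, 0.1]
opening: 0.0006
grip_force: 0.0
```

```bash
python3 -m jog '[{"offset":[0,0,0.006],"dr":[0,0,0],"grip":0},{"offset":[0,0,0.004],"dr":[0,0,0],"grip":0},{"offset":[0,0,0],"dr":[0,0,0],"grip":0}]'
```

```text
t: 27.73
eef_pos: [0.4449, -0.1782, 0.0805]
ee_rot: [-3.141, 0.0, 1.728]
wrist_force: [-21.2, 9.7, 45.5]
opening: 0.0003
grip_force: 22.5
```

```bash
python3 -m jog '[{"offset":[0,0,-0.006],"dr":[0,0,0],"grip":0},{"offset":[0,0,-0.03],"dr":[0,0,0],"grip":0},{"offset":[0,0,-0.07],"dr":[0,0,0],"grip":0},{"offset":[0,0,-0.07],"dr":[0,0,0],"grip":0},{"offset":[0,0,-0.07],"dr":[0,0,0],"grip":0},{"offset":[0,0,-0.07],"dr":[0,0,0],"grip":0},{"offset":[0,0,-0.07],"dr":[0,0,0],"grip":0},{"offset":[0,0,-0.07],"dr":[0,0,0],"grip":0},{"offset":[0,0,0],"dr":[0,0,0],"grip":0},{"offset":[0,0,0],"dr":[0,0,0],"grip":0}]'
python3 - <<'E'
from h import *
np.set_printoptions(precision=3,suppress=True)
st=arm.get_state();pw=arm.capture("wrist");ps=arm.capture("side")
full=np.ones((384,512),bool)
for n,C in(("w",cloud(pw,full,st)),("s",cloud(ps,full))):
    s=C[(C[:,0]>.37)&(C[:,0]<.60)&(C[:,1]>-.25)&(C[:,1]<-.05)&(C[:,2]>.072)&(C[:,2]<.125)]
    A=np.c_[s[:,:2]-[.487,-.168],np.ones(len(s))];k=np.linalg.lstsq(A,s[:,2],rcond=None)[0]
    print(n,len(s),'slope',k,cv2.minAreaRect((s[:,:2]*1000).astype(np.float32)))
C=cloud(ps,full);s=C[(C[:,0]>.45)&(C[:,0]<.6)&(C[:,1]>-.40)&(C[:,1]<-.27)&(C[:,2]>.12)&(C[:,2]<.15)]
A=np.c_[s[:,:2]-s[:,:2].mean(0),np.ones(len(s))];print('tray slope',np.linalg.lstsq(A,s[:,2],rcond=None)[0])
s=C[(abs(C[:,0]-.45)<.04)&(abs(C[:,1]-.15)<.045)&(C[:,2]>.015)&(C[:,2]<.1)];print('tin',s.min(0),s.max(0))
cv2.imwrite('pics/s5.png',ps["frame"])
E
```

```text
t: 28.57
eef_pos: [0.4457, -0.1785, 0.3065]
ee_rot: [3.138, 0.003, 1.728]
wrist_force: [-0.2, 0.1, -1.0]
opening: 0.0002
grip_force: 0.0
w 15323 slope [ 0.01  -0.013  0.082] ((486.6263427734375, -174.75564575195312), (151.133544921875, 169.89955139160156), 8.850337028503418)
s 1793 slope [ 0.003 -0.002  0.08 ] ((484.1357421875, -162.88253784179688), (151.83847045898438, 151.69940185546875), 8.964062690734863)
tray slope [ 0.008 -0.005  0.138]
tin [0.421 0.119 0.015] [0.473 0.173 0.065]
```

View pics/s5.png

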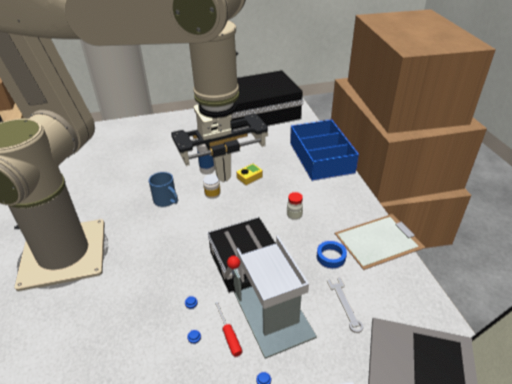

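The side view shows the lid flat and shut at (245,250), with its top at 0.080–0.082 m. The case is against the stand, the tray is level at (273,270), and the tin is upright at (211,187). The robot is clear, so I'll hand in.

```bash
python3 -c "
from bench import arm
print(arm.sign_off())"
```

```text
the job is handed in; nothing more can be done
None
```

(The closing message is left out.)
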